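Brace a tablet jar one-handed, unscrew its tight cap and hold it

ROBOT

A 7-joint arm with a two-finger parallel gripper is mounted at the origin on the work surface. World frame = base frame: x ahead of the robot, y to its left, z up, the work surface at z = 0. Lengths are in m, angles in rad, forces in N, time in s.
With the tool pointing down it reaches from about 0.4 to 0.85 m from the base axis. Payload 4.4 kg.
Tool frame: the origin (TCP) lies on the centre line of the jaws, within the pads' length; the fingertips stand 8 mm ahead of it and the grasp point (between the pads) lies 11 mm behind it; z points along the fingers, x is the direction in which the jaws open and shut, and the axes are right-handed (so a half turn about z gives the same grasp; the last joint's range is limited). The gripper opens to 94 mm and grips with 3 to 60 N. Pads are 16 mm wide; open, the fingers measure 119 mm over their backs; the gripper's body (75 mm by 177 mm) begins 78 mm behind the grasp point.
Start: joints at [1.059, 0.628, 0.038, 1.517, -0.027, 0.996, -0.02], TCP at [0.28, -0.586, 0.213] pointing down, gripper open.
Joint ranges: [-3.06, 3.06], [-0.37, 2.12], [-1.25, 1.32], [0.18, 2.47], [-1.1, 4.24], [0.23, 1.98], [-2.94, 2.94]. Speed limits (rad/s): [2.57, 2.57, 3.14, 3.14, 3.14, 3.14, 3.14].

INTERFACE

Orientations are given as a unit quaternion [w, x, y, z].
In Python, from plant import ctrl gives the robot as it stands. The module is installed in compiled form; this text tells all that it offers.
- The arm moves only by the tool send_rows, never from a script. Its argument "commands" is a list of rows, each a list of 3 entries, a list of its own where there are three numbers: the shift along the tool's x, y, z in mm, then the turn, a rotation vector about the tool's x, y, z in degrees, then the finger opening in mm, from 0 to 94. A call has 1 to 12 rows; each row shifts and turns the commanded pose from where the row before left it, along the tool's axes as they then stand; what a row does not reach is not made up. A row lasts 1/8 s, in which the tool goes at most 62.5 mm and 10.7 degrees, less where a joint would pass 70% of its speed; a pose out of reach is approached as far as the arm can. A call with a gripper value outside its range is refused whole. The fingers move at their own pace and stop on an object; "force" is the grip in N (left out, the last holds). Time passes only in rows, so rows that do not move let the fingers close. It gives the time, the measured TCP pose, the force and the opening at its end, in the units of the state.
- ctrl.state(): the state, without advancing time (a new reading comes with each control period).
- ctrl.get_image(name): name is "scene" or "top" or "wrist"; returns a dict with "frame" (400x640x3 uint8, red, green, blue), "fx", "fy", "cx", "cy" (pixels), "distortion" ([k1, k2, p1, p2, k3] as OpenCV has them; the pictures are not rectified), "rvec" (rotation vector, rad) and "tvec" (3), from world to camera coordinates, as OpenCV has them. Camera axes: x right, y down, z forward; pixel columns grow to the right and rows downward; lengths in m; the calibration is good to about 2 mm. A picture is of the moment at which its call begins. There is no depth.
- ctrl.finish_job(): hands the job in, once; it reports no verdict.
The state is a dict: "t": time; "q": joint angles; "dq": joint speeds; "effort": joint torques, N m; "tool_pos": TCP position; "orientation": TCP orientation; "force": force on the tool from outside, world axes, zero at the start; "torque": the same for the moment, N m; "opening": finger opening in m.
Only numpy, scipy, OpenCV 4.12 (cv2) and the standard library are available. Lean on these libraries where they do the work, as an engineer would, in place of code of your own. Each camera call takes 0.05 s, during which the arm holds its last target. There are 200 camera calls.

TASK

Pick up the square amber tablet jar, keep it upright and lower it gently, all the way down, into the rubber-lined square socket of the teal jar brace, so that it cannot turn. Then twist its tight white cap anticlockwise (seen from above) until the threads let go, and lift the cap straight off with the jar staying seated in the brace. Finish while still holding the cap: level, still, centred over the open mouth and 1 to 4 cm clear of the glass; leave the other things on the shelf where they are.

Things in the scene. Friction and masses are not known exactly. Their poses are not given: they have to be found in the camera images.
- jar: Square amber glass jar, 0.25 to 0.4 kg, loose, starts upright. Origin at the centre of its underside, z up, x and y square to its four flat, like sides. Body 60 x 60 mm, 60 mm high, vertical edges rounded; shoulder slopes in from 60 to 70 mm; round neck 38 mm across from 70 mm to the rim at 98 mm. While the cap is tight the whole jar can be carried by it.
- jar_center (a point): Centre of the jar's square body, 30 mm above its underside; axes as the jar.
- jar_base (a point): Centre of the jar's underside; axes as the jar.
- jar_mouth (a point): Centre of the jar's glass rim, 98 mm above its underside, hidden by the cap until that is off; axes as the jar. A red-brown rubber sealing ring 3 mm thick lies on the rim and stays there.
- cap: White ribbed round screw cap, 54 mm outside diameter, 24 mm high, 45 g, tight on the jar. Origin at the centre of its open lower edge, z up; 80 mm above the jar's underside when closed, its top at 104 mm. Turning it takes about 0.45 N m. It comes free 55 degrees anticlockwise from above (+ about z) and meets a stop at 100: turn it 70 to 90, then lift straight. Pulled up before that, it lifts the jar.
- cap_center (a point): Centre of the cap on its axis, half-way up, 12 mm below its top; 92 mm above the jar's underside when closed. Take the cap here or a little higher, across its diameter, from above. The jar's shoulder begins 22 mm below this point. The cap need not rise while it turns; it may rise up to 2 mm.
- cap_rim (a point): Centre of the cap's open lower edge, 12 mm below cap_center. It lies 18 mm below jar_mouth when closed; the skirt is clear of the glass once it is above jar_mouth.
- brace: Teal jar brace for one-handed opening, a block 112 x 112 x 30 mm held to the shelf by suction: it does not move. Origin at the centre of its underside, z up, x and y square to its socket: 64 x 64 mm, lined in black rubber, floor 8 mm above the shelf, straight sides from 8 to 24 mm, then flared at 45 degrees to 76 mm wide at 30 mm. A pale release tab sticks out at its -x side.
- brace_socket (a point): Centre of the socket's floor, 8 mm above the shelf; axes as the brace. The underside of the seated jar rests here, the jar's sides parallel to the socket's (any quarter turn).
- cup: Bystander: frosted glass cup, 72 mm across the rim, 95 mm high; origin at the centre of its underside.
- pillbox: Bystander: purple pill box with seven hinged compartments, 36 x 152 x 26 mm, long side along its own y; origin at the centre of its underside.
- brushstand: Bystander: beige ceramic toothbrush stand, 74 mm across, 102 mm high, with one blue toothbrush up to 190 mm; origin at the centre of its underside.
- nailfile: Bystander: stainless nail file, 160 x 16 x 6 mm, lying flat along its own x; origin at its underside, about the middle.
Things that resemble listed ones, but are neither listed nor needed, are in the scene too. What is meant by the brace is not pink or purple, and is the larger of those in its own colour.

How it is judged:
On the way, in this order (a step that is already met when the one before it is completed fails the run):
1. the jar, still capped, is seated upright on the floor of the brace's socket (horizontal distance between jar_base and brace_socket below 0.006 m and z of jar_base in the frame of brace_socket between -0.004 and 0.004 m and angle between jar_base's own z axis and vertical below 0.08 rad and z of cap_rim in the frame of jar_mouth below -0.013 m), for 0.2 s.
2. the unscrewed cap is lifted clear of the glass with the jar seated in the brace (horizontal distance between jar_base and brace_socket below 0.006 m and z of jar_base in the frame of brace_socket between -0.004 and 0.004 m and angle between jar_base's own z axis and vertical below 0.08 rad and z of cap_rim in the frame of jar_mouth above 0.003 m), for 0.2 s.
At the end, for the whole second after the job is handed in: Jar upright (0.08 rad) on the socket floor (4 mm in height, 6 mm sideways), not touched by the robot. Fingers hold the cap (over 2 N) at rest, level within 0.15 rad, lower edge 4 to 55 mm above the glass rim and within 15 mm of the jar's axis, touching nothing else. No bystander moved 20 mm (horizontal distance between jar_base and brace_socket below 0.006 m and z of jar_base in the frame of brace_socket between -0.004 and 0.004 m and angle between jar_base's own z axis and vertical below 0.08 rad and z of cap_rim in the frame of jar_mouth between 0.004 and 0.055 m and horizontal distance between cap_rim and jar_mouth below 0.015 m and angle between cap_center's own z axis and vertical below 0.15 rad and contact force between cap and the fingers above 2 N and contact force between cap and jar below 0.1 N and contact force between cap and brace below 0.1 N and contact force between jar and the arm below 0.5 N and contact force between jar and the fingers below 0.5 N and linear speed of each of cap, jar below 0.02 m/s and distance of each of cup, pillbox, brushstand, nailfile from where it was at the start of the episode below 0.02 m); the arm keeps its last pose, push and grip.
It fails at once if the cup, pill box, toothbrush stand or nail file is moved more than 20 mm (distance of any of cup, pillbox, brushstand, nailfile from where it was at the start of the episode above 0.02 m).
It fails at once if the jar is tipped over (angle between jar_base's own z axis and vertical above 0.4 rad).
It fails at once if the glass jar is dropped or slammed into the brace (over 80 N) (contact force between jar and brace above 80 N).
It fails at once if the cap comes off while the jar is out of the brace (z of cap_rim in the frame of jar_mouth above -0.01 m and (horizontal distance between jar_base and brace_socket above 0.01 m or z of jar_base in the frame of brace_socket above 0.012 m)).
It also fails if it takes over 48 s, if anything falls off the work surface, if the arm or the gripper's body presses on something with over 40 N, if the wrist force passes 120 N, or if a joint passes its speed limit or range.

## Working session

There is one attempt and no reset: what is moved stays moved. The work goes in short steps, Python scripts to look and compute and a tool call to move; the robot and the scene stay as the last step left them, time stands still between calls to the robot, and variables do not carry over. Pictures are saved under pics/ and viewed, about 8 in all and at most 12, crops included, and the job is handed in when it is done.

Besides the shell and the picture viewer there is one more tool, called after ">>>" as a command line: name --argument value ..., lists and objects as JSON in quotes. send_rows: Moves the arm, as the interface text tells. Its arguments: {"type":"object","properties":{"commands":{"type":"array","items":{"type":"array"}},"force":{"type":"number"}},"required":["commands"]}

```bash
mkdir -p pics; cat > h.py <<'E'
import numpy as np, cv2, pickle
from plant import ctrl
from scipy.spatial.transform import Rotation as R
def snap(name,tag):
    d=ctrl.get_image(name); pickle.dump(d,open(f'pics/{tag}.pkl','wb'))
    cv2.imwrite(f'pics/{tag}.png',d['frame'][:,:,::-1]); return d
def load(tag): return pickle.load(open(f'pics/{tag}.pkl','rb'))
def KD(d): return np.array([[d['fx'],0,d['cx']],[0,d['fy'],d['cy']],[0,0,1.]]),np.array(d['distortion'],float)
def back(d,uv,z):
    K,D=KD(d); p=cv2.undistortPoints(np.array(uv,float).reshape(-1,1,2),K,D).reshape(-1,2)
    Rm=cv2.Rodrigues(np.array(d['rvec'],float))[0]; t=np.array(d['tvec'],float).ravel()
    c=-Rm.T@t; r=np.c_[p,np.ones(len(p))]@Rm
    return c+r*((z-c[2])/r[:,2])[:,None]
def proj(d,P):
    K,D=KD(d); return cv2.projectPoints(np.array(P,float).reshape(-1,1,3),np.array(d['rvec'],float),np.array(d['tvec'],float),K,D)[0].reshape(-1,2)
def crop(d,x0,y0,x1,y1,f,out):
    cv2.imwrite(f'pics/{out}.png',cv2.resize(d['frame'][y0:y1,x0:x1,::-1],None,fx=f,fy=f,interpolation=cv2.INTER_CUBIC))
E
python3 - <<'E'
from h import *
a=snap('top','top0');b=snap('scene','scene0')
im=np.vstack([a['frame'],b['frame']])
for d in(a,b):
    Rm=cv2.Rodrigues(np.array(d['rvec'],float))[0];print(-Rm.T@np.array(d['tvec']).ravel(),d['fx'])
s=ctrl.state();print(s['t'],s['tool_pos'],s['orientation'],s['force'],s['opening'])
E
```

```text
[0.41036496 0.0075255  0.99484232] 394.46004819234327
[1.17893257 0.4053592  0.61649194] 383.5947823004276
0.1 [ 0.28000765 -0.58595657  0.2126659 ] [-4.23964085e-04  8.45910480e-01 -5.33324270e-01 -7.08809072e-04] [-0.43402998 -0.04253018 -0.86026278] 0.09385623962516684
```

View pics/top0.png

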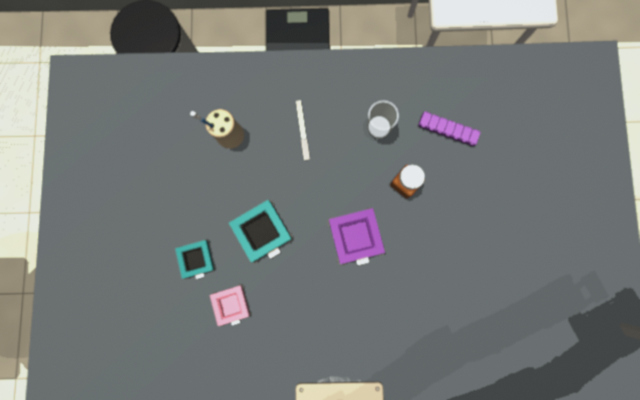

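View pics/scene0.png

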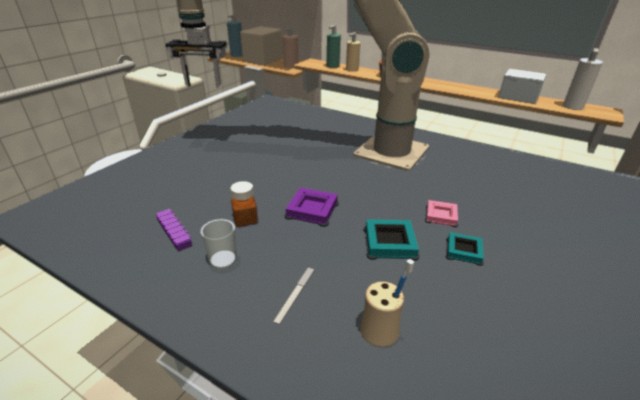

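The top view shows the jar's cap at (412,177), and its amber body shows at (405,187). There are four brace candidates: large teal (260,231), small teal (195,259), purple (357,236) and pink (230,305). The large teal one fits: it is neither pink nor purple, and it is the larger of the two teal ones. I'll confirm that in an enlarged crop.

```bash
python3 - <<'E'
from h import *
a=load('top0')
f=a['frame'][:,:,::-1]
A=cv2.resize(f[190:275,215:305],None,fx=6,fy=6,interpolation=cv2.INTER_CUBIC)  # 540x510
B=cv2.resize(f[155:205,380:435],None,fx=8,fy=8,interpolation=cv2.INTER_CUBIC)[:, :]
c=np.zeros((510,800,3),np.uint8);c[:,:480]=A[:,:480];c[:400,480:]=B[:,60:380]
cv2.imwrite('pics/crop1.png',c)
# cap, teal estimates
print('cap top',back(a,[[412,177]],.104),'brace',back(a,[[260,231]],.03))
hsv=cv2.cvtColor(a['frame'],cv2.COLOR_RGB2HSV)
m=cv2.inRange(hsv,(80,100,60),(95,255,255));n,l,st,ce=cv2.connectedComponentsWithStats(m)
for i in range(1,n):
    if st[i,4]>100:
        hull=cv2.convexHull(np.argwhere(l==i)[:,::-1].astype(np.float32)); 
        P=back(a,hull.reshape(-1,2),.03)[:,:2].astype(np.float32); print(st[i],cv2.minAreaRect(P))
E
```

```text
cap top [[ 0.57748124 -0.17900452  0.104     ]] brace [[0.46496394 0.18238445 0.03      ]]
[ 229  200   62   62 1300] ((0.4665023386478424, 0.1824534684419632), (0.11394605785608292, 0.1138671338558197), 29.82427978515625)
[176 240  38  38 652] ((0.4008693993091583, 0.3418472707271576), (0.07622210681438446, 0.07890094816684723), 14.215157508850098)
```

View pics/crop1.png

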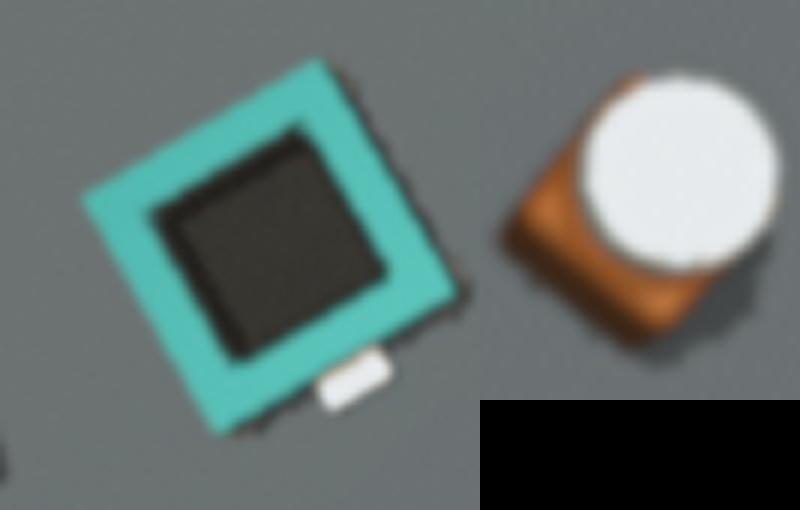

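The brace is confirmed as the large teal one: its outline measures 114 mm against 112 nominal, with the centre near (0.466, 0.182) and yaw near 30°. I'll move above the jar and measure it with the wrist camera.

```bash
cat >> h.py <<'E'
def go(x,y,z,yaw):
    s=ctrl.state(); Rt=R.from_quat(np.r_[s['orientation'][1:],s['orientation'][0]])
    T=R.from_euler('z',yaw,degrees=True)*R.from_euler('x',180,degrees=True)
    print('t',round(s['t'],2),'pos',np.round(s['tool_pos'],4),'F',np.round(s['force'],1),'open',round(s['opening']*1e3,1),'yaw',round(np.degrees(np.arctan2(Rt.as_matrix()[1,0],Rt.as_matrix()[0,0])),2))
    print('shift mm',np.round(1e3*Rt.inv().apply(np.array([x,y,z])-s['tool_pos']),1),'turn deg',np.round(np.degrees((Rt.inv()*T).as_rotvec()),2),'q',np.round(s['q'],2))
E
python3 - <<'E'
from h import *
a=load('top0')
hsv=cv2.cvtColor(a['frame'],cv2.COLOR_RGB2HSV)
m=cv2.inRange(hsv,(0,0,170),(180,60,255))[155:205,385:435]
n,l,st,ce=cv2.connectedComponentsWithStats(m);i=1+np.argmax(st[1:,4])
P=back(a,np.argwhere(l==i)[:,::-1]+[385,155],.104);print(st[i],P.mean(0),np.ptp(P,axis=0))
go(P.mean(0)[0],P.mean(0)[1],.22,0)
E
```

```text
[ 16  10  24  23 446] [ 0.57981569 -0.17968405  0.104     ] [0.05159085 0.05288899 0.        ]
t 0.1 pos [ 0.28   -0.586   0.2127] F [-0.4 -0.  -0.9] open 93.9 yaw -64.46
shift mm [-237.3 -445.7   -7. ] turn deg [-5.000e-02  9.000e-02 -6.446e+01] q [ 1.06  0.63  0.04  1.52 -0.03  1.   -0.02]
```

>>> send_rows --commands '[[[-20,-37,0],[0,0,0],94],[[-24,-45,0],[0,0,0],94],[[-24,-45,0],[0,0,0],94],[[-24,-45,0],[0,0,0],94],[[-24,-45,0],[0,0,0],94],[[-24,-45,0],[0,0,0],94],[[-24,-45,0],[0,0,0],94],[[-24,-45,0],[0,0,0],94],[[-24,-45,0],[0,0,0],94],[[-25,-49,-7],[0,0,0],94],[[0,0,0],[0,0,0],94]]'

```text
t: 1.48
tool_pos: [0.5836, -0.1742, 0.2203]
orientation: [-0.002, 0.848, -0.53, -0.0]
force: [-0.6, 0.1, 0.6]
opening: 0.0938
```

>>> send_rows --commands '[[[0,0,0],[0,0,-8],94],[[0,0,0],[0,0,-8],94],[[0,0,0],[0,0,-8],94],[[0,0,0],[0,0,-8],94],[[0,0,0],[0,0,-8],94],[[0,0,0],[0,0,-8],94],[[0,0,0],[0,0,-8],94],[[0,0,0],[0,0,-8.5],94],[[0,0,0],[0,0,0],94],[[0,0,0],[0,0,0],94]]'

```text
t: 2.72
tool_pos: [0.5801, -0.181, 0.2203]
orientation: [0.0, 1.0, -0.001, -0.0]
force: [-0.2, 0.8, -0.5]
opening: 0.0939
```

```bash
python3 - <<'E'
from h import *
d=snap('wrist','w1'); go(.5795,-.1797,.22,0)
Rm=cv2.Rodrigues(np.array(d['rvec'],float))[0];print(-Rm.T@np.array(d['tvec']).ravel(),d['fx'])
print(proj(d,[[.5795,-.1797,.104],[.5795,-.1797,0]]))
E
```

```text
t 2.77 pos [ 0.5802 -0.1808  0.2203] F [ 0.8 -0.1  0.3] open 93.7 yaw -0.1
shift mm [-0.7 -1.1  0.3] turn deg [ 0.01  0.03 -0.1 ] q [ 0.43  0.57 -0.28  1.63  0.18  0.97  0.09]
[ 0.58017885 -0.10721493  0.39214617] 317.1677377208713
[[320.608973   195.10430366]
 [320.76622976 174.8757278 ]]
```

View pics/w1.png

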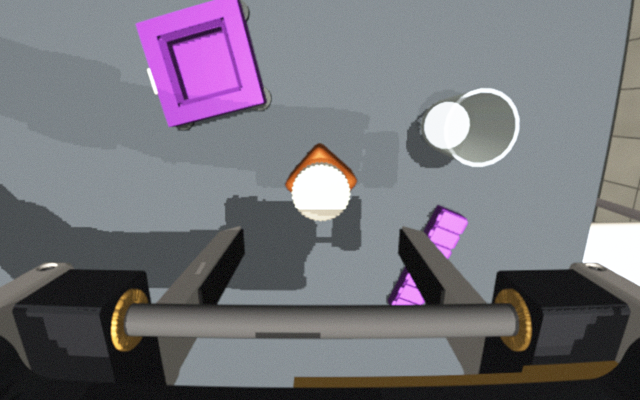

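The wrist view shows the jar below, with the cap centred near (321,192) and the body's near corner near (319,144). I'll take an enlarged crop to read the jar's yaw.

```bash
python3 - <<'E'
from h import *
d=load('w1')
crop(d,275,135,370,225,6,'crop2')
hsv=cv2.cvtColor(d['frame'],cv2.COLOR_RGB2HSV)
m=cv2.inRange(hsv,(0,0,200),(180,40,255))[150:225,285:360]
n,l,st,ce=cv2.connectedComponentsWithStats(m);i=1+np.argmax(st[1:,4])
print(st[i]); P=back(d,np.argwhere(l==i)[:,::-1]+[285,150],.104);print(P.min(0),P.max(0))
m=cv2.inRange(hsv,(2,120,30),(22,255,255))[135:225,275:370]
n,l,st,ce=cv2.connectedComponentsWithStats(m);i=1+np.argmax(st[1:,4]);print(st[i])
pts=np.argwhere(l==i)[:,::-1]+[275,135]
for y in range(143,192,3):
    r=pts[pts[:,1]==y]
    if len(r):print(y,r[:,0].min(),r[:,0].max())
E
```

```text
[   6   14   60   57 2531]
[ 0.5517997  -0.20426236  0.104     ] [ 0.6070196  -0.15039003  0.104     ]
[ 11   9  71  48 879]
146 315 324
149 312 327
152 309 330
155 307 334
158 304 337
161 302 341
164 299 344
167 296 347
170 294 350
173 291 352
176 290 354
179 288 355
182 286 355
185 286 354
188 287 351
191 290 290
```

View pics/crop2.png

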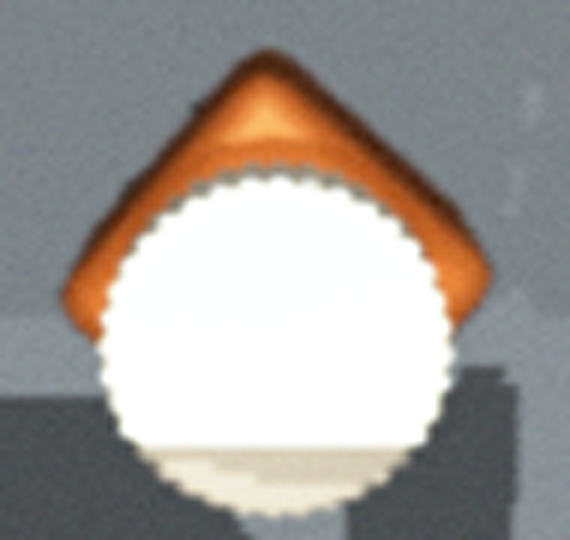

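```bash
python3 - <<'E'
from h import *
d=load('w1')
f=d['frame'].astype(float)
# edge on left/right: strongest saturation transition
sat=f[:,:,0]-f[:,:,2]
L=[];Rr=[]
for y in range(151,174):
    r=sat[y]; xs=np.arange(280,365); on=xs[r[xs]>20]
    L.append([on.min(),y]) if y<172 else 0
    if y<172: Rr.append([on.max(),y])
for e in(L,Rr):
    P=back(d,e,0.0)[:,:2].astype(np.float32); v=cv2.fitLine(P,cv2.DIST_HUBER,0,.01,.01).ravel(); print(np.degrees(np.arctan2(v[1],v[0])),v)
a=load('top0');f=a['frame'].astype(float);
# top: lower-left face bottom edge
g=f[:,:,0]-f[:,:,2]
pts=np.argwhere(g[165:205,385:425]>40)[:,::-1]+[385,165]
P=back(a,cv2.convexHull(pts.astype(np.float32)).reshape(-1,2),0.0)
print(pts.min(0),pts.max(0)); 
for p,q in zip(P,np.roll(P,-1,0)):
    w=q-p
    if np.hypot(*w[:2])>.012: print(np.round(np.degrees(np.arctan2(w[1],w[0]))%90,1),round(np.hypot(*w[:2]),4))
# overlay model corners for yaw check
for yw in(45,50):
  for c in [(.5795,-.1785)]:
    k=[[c[0]+.03*2**.5*np.cos(np.radians(yw+45+90*i)),c[1]+.03*2**.5*np.sin(np.radians(yw+45+90*i)),z] for z in(0,.06) for i in range(4)]
    print(yw,np.round(proj(d,k),0).tolist())
E
```

```text
48.771046 [ 0.65906966  0.75208193  0.5548192  -0.16260493]
-42.015957 [ 0.74295837 -0.66933763  0.60593647 -0.16316   ]
[392 165] [416 196]
43.6 0.0146
49.3 0.0162
48.1 0.0198
45.9 0.0497
19.9 0.0667
45 [[321.0, 140.0], [287.0, 174.0], [321.0, 206.0], [355.0, 174.0], [321.0, 144.0], [281.0, 184.0], [321.0, 222.0], [360.0, 184.0]]
50 [[318.0, 140.0], [287.0, 177.0], [324.0, 206.0], [355.0, 171.0], [317.0, 144.0], [281.0, 187.0], [324.0, 221.0], [360.0, 181.0]]
```

Jar yaw is about 48.4° (mod 90), from the two edges at 48.8 and 48.0. The cap is at about (0.5795, -0.178), and its measured width of 54 mm matches. Now descend and grip.

>>> send_rows --commands '[[[-0.7,-2.8,20],[0,0,0],94],[[0,0,30],[0,0,0],94],[[0,0,30],[0,0,0],94],[[0,0,25],[0,0,0],94],[[0,0,20],[0,0,0],94],[[0,0,11],[0,0,0],94],[[0,0,0],[0,0,0],94],[[0,0,0],[0,0,0],94]]'

```text
t: 3.78
tool_pos: [0.5805, -0.1776, 0.0853]
orientation: [0.0, 1.0, 0.0, 0.001]
force: [-1.0, -0.8, -0.4]
opening: 0.0942
```

>>> send_rows --commands '[[[0,0,0],[0,0,0],70],[[0,0,0],[0,0,0],60],[[0,0,0],[0,0,0],56],[[0,0,0],[0,0,0],50],[[0,0,0],[0,0,0],45],[[0,0,0],[0,0,0],40],[[0,0,0],[0,0,0],40]]' --force 30

```text
t: 4.65
tool_pos: [0.5798, -0.1775, 0.0845]
orientation: [-0.0, 1.0, 0.0, -0.0]
force: [0.7, -0.8, 0.4]
opening: 0.0536
```

Gripped at 53.6 mm. Lift 80 mm.

>>> send_rows --commands '[[[0,0,-10],[0,0,0],40],[[0,0,-20],[0,0,0],40],[[0,0,-25],[0,0,0],40],[[0,0,-25],[0,0,0],40],[[0,0,0],[0,0,0],40],[[0,0,0],[0,0,0],40]]' --force 35

```text
t: 5.4
tool_pos: [0.5789, -0.1774, 0.1636]
orientation: [-0.0, 1.0, 0.0, -0.001]
force: [0.3, -0.3, -4.2]
opening: 0.0535
```

```bash
python3 - <<'E'
from h import *
# jar yaw 48.4 -> brace 29.8 : tool yaw 0 -> -18.6
go(.466,.182,.164,-18.6)
E
```

```text
t 5.4 pos [ 0.5789 -0.1774  0.1636] F [ 0.3 -0.3 -4.2] open 53.5 yaw 0.04
shift mm [-1.126e+02 -3.595e+02 -1.000e-01] turn deg [-0.    0.11 18.64] q [ 0.42  0.63 -0.27  1.69  0.21  0.85  0.06]
```

>>> send_rows --commands '[[[-5,-16,0],[0,0,0],40],[[-11,-35,0],[0,0,0],40],[[-13,-42,0],[0,0,0],40],[[-13,-42,0],[0,0,0],40],[[-13,-42,0],[0,0,0],40],[[-13,-42,0],[0,0,0],40],[[-13,-42,0],[0,0,0],40],[[-13,-41,0],[0,0,0],40],[[-11,-35,0],[0,0,0],40],[[-6,-18,0],[0,0,0],40],[[-2,-5,0],[0,0,0],40],[[0,0,0],[0,0,0],40]]'

```text
t: 6.9
tool_pos: [0.4659, 0.1822, 0.1641]
orientation: [0.0, 1.0, 0.001, -0.0]
force: [-1.0, -0.9, -3.2]
opening: 0.0537
```

>>> send_rows --commands '[[[0,0,0],[0,0,3],40],[[0,0,0],[0,0,6],40],[[0,0,0],[0,0,6],40],[[0,0,0],[0,0,3.6],40],[[0,0,0],[0,0,0],40],[[0,0,0],[0,0,0],40]]'

```text
t: 7.65
tool_pos: [0.4667, 0.1817, 0.1644]
orientation: [0.0, 0.987, -0.161, -0.0]
force: [0.0, -0.2, -3.9]
opening: 0.0536
```

```bash
python3 - <<'E'
from h import *
go(.466,.182,.164,-18.6)
d=snap('wrist','w2');a=snap('top','top2');b=snap('scene','scene2')
A=cv2.resize(d['frame'][40:300,170:470,::-1],None,fx=2,fy=2,interpolation=cv2.INTER_CUBIC)
cv2.imwrite('pics/w2c.png',A)
E
```

```text
t 7.65 pos [0.4667 0.1817 0.1644] F [ 0.  -0.2 -3.9] open 53.6 yaw -18.56
shift mm [-0.7 -0.1  0.4] turn deg [0.02 0.   0.04] q [-0.31  0.49 -0.16  1.98  0.12  0.68 -0.88]
```

View pics/w2c.png

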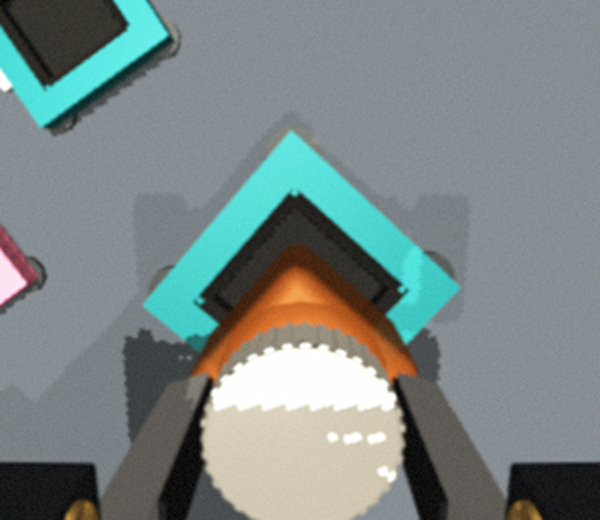

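The jar hangs above the large teal brace. In the crop the brace's outer corners are at (291,131), (459,287) and (144,303), and the jar's near corner is at about (297,247). Computing the alignment.

```bash
python3 - <<'E'
from h import *
d=load('w2'); K=lambda x,y:(170+x/2,40+y/2)
C=back(d,[K(291,131),K(459,287),K(144,303)],.03); print(C, np.linalg.norm(C[1]-C[0]),np.linalg.norm(C[2]-C[0]),'ctr',(C[1]+C[2])/2)
for w in(C[1]-C[0],C[2]-C[0]): print(np.degrees(np.arctan2(w[1],w[0]))%90)
hsv=cv2.cvtColor(d['frame'],cv2.COLOR_RGB2HSV)
# teal hull edge fits
m=cv2.inRange(hsv,(80,100,60),(95,255,255));n,l,st,ce=cv2.connectedComponentsWithStats(m);i=1+np.argmax(st[1:,4])
f=d['frame'].astype(float)
def fit(pts,z):
    P=back(d,pts,z)[:,:2].astype(np.float32);v=cv2.fitLine(P,cv2.DIST_HUBER,0,.01,.01).ravel();return np.degrees(np.arctan2(v[1],v[0]))%90,v[2:],v[:2]
u=l==i
Lb=[[np.flatnonzero(u[y]).min(),y] for y in range(112,186)]
Rb=[[np.flatnonzero(u[y]).max(),y] for y in range(112,180)]
E=[fit(Lb,.03),fit(Rb,.03)]; print('brace',E)
o=((hsv[:,:,0]<22)&(hsv[:,:,1]>110)&(hsv[:,:,2]>60))
Lj=[];Rj=[]
for y in range(172,215):
    x=np.flatnonzero(o[y,260:390])+260
    if len(x): Lj.append([x.min(),y]);Rj.append([x.max(),y])
print(Lj[::6],Rj[::6]); J=[fit(Lj,.14),fit(Rj,.14)]
print('jar',J)
# centre via offset lines
def ctr(E,h,ref):
    A=[];b=[]
    for _,p,v in E:
        n=np.array([-v[1],v[0]]); 
        if n@(np.array(ref)-p)<0:n=-n
        A.append(n);b.append(n@p+h)
    return np.linalg.solve(A,b)
print('brace ctr',ctr(E,.056,[.466,.182]))
for z in(.08,.14): print('jar ctr if edges at',z,ctr([fit(Lj,z),fit(Rj,z)],.03,[.466,.182]))
a=load('top0');hsv=cv2.cvtColor(a['frame'],cv2.COLOR_RGB2HSV)
E
```

```text
[[0.48790647 0.26172706 0.03      ]
 [0.54288458 0.16510034 0.03      ]
 [0.39200216 0.20699821 0.03      ]] 0.11117245625560186 0.1104213926006603 ctr [0.46744337 0.18604927 0.03      ]
29.6387577052056
29.711715563712914
brace [(np.float32(29.729168), array([0.43876794, 0.23438719], dtype=float32), array([0.8683792 , 0.49590084], dtype=float32)), (np.float32(29.86024), array([0.51589286, 0.21306264], dtype=float32), array([ 0.49788603, -0.86724246], dtype=float32))]
[[np.int64(306), 172], [np.int64(300), 178], [np.int64(295), 184], [np.int64(290), 190], [np.int64(287), 196], [np.int64(282), 202], [np.int64(276), 208], [np.int64(272), 214]] [[np.int64(333), 172], [np.int64(340), 178], [np.int64(347), 184], [np.int64(353), 190], [np.int64(360), 196], [np.int64(365), 202], [np.int64(368), 208], [np.int64(373), 214]]
jar [(np.float32(32.19888), array([0.4595129 , 0.21561103], dtype=float32), array([0.84620357, 0.53285974], dtype=float32)), (np.float32(26.135479), array([0.49409157, 0.20166683], dtype=float32), array([ 0.44049513, -0.89775497], dtype=float32))]
brace ctr [0.46688306 0.1859548 ]
jar ctr if edges at 0.08 [0.46561566 0.17886633]
jar ctr if edges at 0.14 [0.46846288 0.18579441]
```

```bash
python3 - <<'E'
from h import *
d=load('w2');print(back(d,[(271.5,255),(371,255),(321,300),(321,212)],.184))
# predicted cap-top extents in w1-type terms: model circle at tool axis
for c in[(.4667,.1817),(.4667,.1842),(.4667,.1792)]:
    P=[[c[0]+.027*np.cos(t),c[1]+.027*np.sin(t),.184] for t in np.linspace(0,6.28,60)];p=proj(d,P);print(c,p.min(0),p.max(0))
E
python3 - <<'E'
from h import *
d=load('scene2'); 
p=proj(d,[[.4667,.1817,.08],[.467,.185,.03]]);print(p)
crop(d,320,130,470,270,5,'scene2c')
E
```

```text
[[0.44303711 0.19287567 0.184     ]
 [0.49234222 0.17638264 0.184     ]
 [0.45908839 0.15933484 0.184     ]
 [0.47503033 0.20697344 0.184     ]]
(0.4667, 0.1817) [269.77707185 211.28032395] [372.63787067 305.37040851]
(0.4667, 0.1842) [268.06188048 206.74286576] [371.32734302 301.59455362]
(0.4667, 0.1792) [271.48035199 215.78267381] [373.93692541 309.11470646]
[[392.09011288 216.28625814]
 [390.95055718 233.38542704]]
```

View pics/scene2c.png

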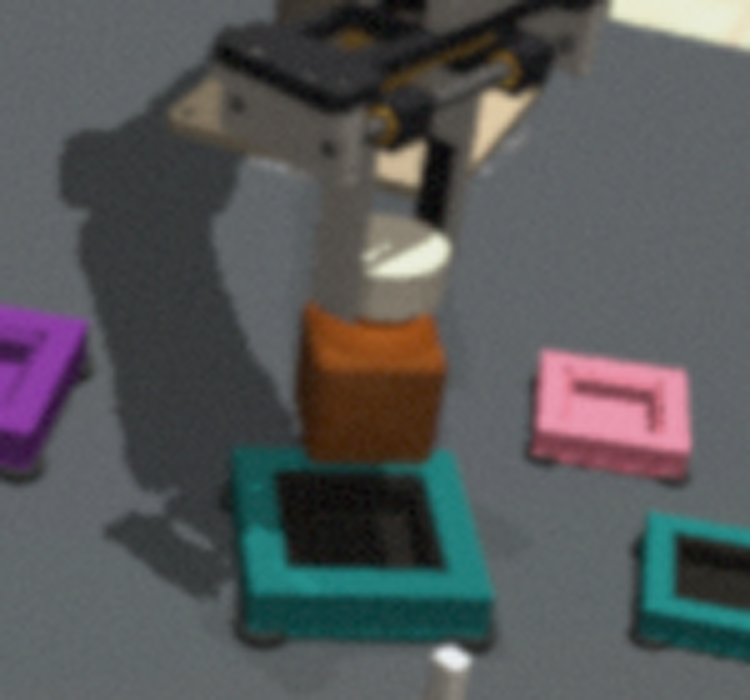

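In the wrist frame the jar is centred on the tool. The brace centre is at (0.467, 0.1855), which agrees with the top view to about 1 mm, so I'll shift +3.5 mm in y. The scene view shows the jar upright and parallel to the socket. Lower to just above the mouth, then go slowly.

>>> send_rows --commands '[[[-0.8,-3.4,0],[0,0,0.5],40],[[0,0,12],[0,0,0],40],[[0,0,16],[0,0,0],40],[[0,0,12],[0,0,0],40],[[0,0,4],[0,0,0],40],[[0,0,0],[0,0,0],40],[[0,0,0],[0,0,0],40]]'

```text
t: 8.68
tool_pos: [0.4673, 0.186, 0.1209]
orientation: [-0.0, 0.986, -0.166, 0.0]
force: [-0.3, -0.1, -3.9]
opening: 0.0535
```

>>> send_rows --commands '[[[0,0,3],[0,0,0],40],[[0,0,3],[0,0,0],40],[[0,0,3],[0,0,0],40],[[0,0,2],[0,0,0],40],[[0,0,0],[0,0,0],40]]'

```text
t: 9.3
tool_pos: [0.4667, 0.1858, 0.1093]
orientation: [0.0, 0.986, -0.166, -0.0]
force: [-0.6, -1.2, -3.8]
opening: 0.0538
```

>>> send_rows --commands '[[[0,0,1.5],[0,0,0],40],[[0,0,1.5],[0,0,0],40],[[0,0,1.5],[0,0,0],40],[[0,0,1.5],[0,0,0],40],[[0,0,0],[0,0,0],40]]'

```text
t: 9.93
tool_pos: [0.4668, 0.1858, 0.1033]
orientation: [0.0, 0.986, -0.166, -0.0]
force: [0.1, -0.4, -4.7]
opening: 0.0534
```

```bash
python3 - <<'E'
from h import *
go(.467,.1855,.0925,-19)
E
```

```text
t 9.93 pos [0.4668 0.1858 0.1033] F [ 0.1 -0.4 -4.7] open 53.4 yaw -19.06
shift mm [ 0.3  0.2 10.8] turn deg [ 0.01  0.01 -0.06] q [-0.34  0.59 -0.14  2.03  0.15  0.54 -0.92]
```

It is free and inside the straight part of the socket. Continue to the floor.

>>> send_rows --commands '[[[0,0,2],[0,0,0],40],[[0,0,2],[0,0,0],40],[[0,0,2],[0,0,0],40],[[0,0,2],[0,0,0],40],[[0,0,1],[0,0,0],40],[[0,0,0.5],[0,0,0],40],[[0,0,0],[0,0,0],40]]'

```text
t: 10.8
tool_pos: [0.4669, 0.1859, 0.094]
orientation: [-0.0, 0.986, -0.166, 0.0]
force: [-0.4, -0.4, -3.8]
opening: 0.0534
```

>>> send_rows --commands '[[[0,0,0.7],[0,0,0],40],[[0,0,0.7],[0,0,0],40],[[0,0,0.3],[0,0,0],40],[[0,0,0],[0,0,0],40]]'

```text
t: 11.3
tool_pos: [0.4672, 0.186, 0.0925]
orientation: [-0.0, 0.986, -0.166, 0.0]
force: [0.8, 0.1, 0.2]
opening: 0.0538
```

The weight has gone off the tool (−3.8 to 0.2 N) at TCP z 0.0925, which is what a seated jar should read. Add a light push to confirm.

>>> send_rows --commands '[[[0,0,0.5],[0,0,0],40],[[0,0,0.5],[0,0,0],40],[[0,0,0],[0,0,0],40],[[0,0,0],[0,0,0],40]]' --force 55

```text
t: 11.8
tool_pos: [0.4673, 0.1861, 0.0921]
orientation: [-0.0, 0.986, -0.166, 0.001]
force: [-2.1, -0.2, 7.0]
opening: 0.0537
```

>>> send_rows --commands '[[[0,0,0],[0,0,-3],40],[[0,0,0],[0,0,-6],40],[[0,0,0],[0,0,-6],40],[[0,0,0],[0,0,-6],40],[[0,0,0],[0,0,-6],40]]'

```text
t: 12.42
tool_pos: [0.467, 0.1861, 0.0921]
orientation: [-0.0, 0.998, 0.07, 0.0]
force: [-2.6, 0.4, 7.7]
opening: 0.0533
```

```bash
python3 - <<'E'
from h import *
go(.467,.1855,.0925,63);print(ctrl.state()['torque'])
E
```

```text
t 12.43 pos [0.467  0.1861 0.0921] F [-2.6  0.4  7.7] open 53.3 yaw 8.02
shift mm [-0.1  0.6 -0.4] turn deg [-0.000e+00 -4.000e-02 -5.498e+01] q [-0.26  0.62 -0.26  2.03  0.3   0.53 -0.6 ]
[-0.05730683  0.38243377 -0.46642983]
```

The moment of −0.47 N m matches the cap's turning torque. Continue to about 83°.

>>> send_rows --commands '[[[0,0,0],[0,0,-6],40],[[0,0,0],[0,0,-6],40],[[0,0,0],[0,0,-6],40],[[0,0,0],[0,0,-6],40],[[0,0,0],[0,0,-6],40],[[0,0,0],[0,0,-6],40],[[0,0,0],[0,0,-6],40],[[0,0,0],[0,0,-6],40],[[0,0,0],[0,0,-5],40],[[0,0,0],[0,0,-3],40],[[0,0,0],[0,0,0],40]]'

```text
t: 13.8
tool_pos: [0.4664, 0.1858, 0.0921]
orientation: [0.0, 0.849, 0.529, -0.0]
force: [-3.3, -0.8, 10.2]
opening: 0.0535
```

```bash
python3 - <<'E'
from h import *
go(.467,.1855,.0925,63);print(ctrl.state()['torque'])
E
```

```text
t 13.8 pos [0.4664 0.1858 0.0921] F [-3.3 -0.8 10.2] open 53.5 yaw 63.87
shift mm [ 0.   0.6 -0.4] turn deg [-0.01  0.03  0.87] q [-0.08  0.66 -0.54  2.03  0.58  0.61  0.11]
[-0.19154557  0.60288412 -0.37816295]
```

Lift a little and watch the force, since the jar's weight would show about −4 N.

>>> send_rows --commands '[[[0,0,-1],[0,0,0],40],[[0,0,-1],[0,0,0],40],[[0,0,-1],[0,0,0],40],[[0,0,-1],[0,0,0],40],[[0,0,0],[0,0,0],40],[[0,0,0],[0,0,0],40]]'

```text
t: 14.55
tool_pos: [0.4669, 0.1859, 0.0954]
orientation: [0.0, 0.848, 0.53, 0.0]
force: [-1.0, 0.5, 0.2]
opening: 0.0533
```

```bash
python3 - <<'E'
from h import *
F=[]
go(.467,.1855,.0925,63);print(ctrl.state()['torque'])
E
```

```text
t 14.55 pos [0.4669 0.1859 0.0954] F [-1.   0.5  0.2] open 53.3 yaw 63.95
shift mm [-0.3  0.3  2.9] turn deg [ 0.01 -0.01  0.95] q [-0.07  0.65 -0.54  2.02  0.57  0.62  0.11]
[0.11912537 0.05378257 0.00700983]
```

It has risen 3 mm with no load. Lift straight on, so the skirt ends about 22 mm above the rim.

>>> send_rows --commands '[[[0,0,-3],[0,0,0],40],[[0,0,-5],[0,0,0],40],[[0,0,-6],[0,0,0],40],[[0,0,-6],[0,0,0],40],[[0,0,-6],[0,0,0],40],[[0,0,-6],[0,0,0],40],[[0,0,-4],[0,0,0],40],[[0,0,-1],[0,0,0],40],[[0,0,0],[0,0,0],40],[[0,0,0],[0,0,0],40],[[0,0,0],[0,0,0],40],[[0,0,0],[0,0,0],40]]'

```text
t: 16.05
tool_pos: [0.4668, 0.1858, 0.1322]
orientation: [-0.0, 0.848, 0.529, -0.0]
force: [0.4, -1.1, 0.6]
opening: 0.0534
```

```bash
python3 - <<'E'
from h import *
go(.467,.1855,.1325,64)
d=snap('scene','scene3');w=snap('wrist','w3');crop(d,320,110,470,270,3.7,'s3')
A=cv2.imread('pics/s3.png');B=cv2.resize(w['frame'][150:320,250:390,::-1],None,fx=1.75,fy=1.75)
c=np.zeros((A.shape[0],800,3),np.uint8);c[:,:A.shape[1]]=A;c[:B.shape[0],A.shape[1]:A.shape[1]+B.shape[1]]=B[:,:800-A.shape[1]];cv2.imwrite('pics/fin.png',c)
# predicted: seated jar rim, cap lower edge
print(3.7*(proj(d,[[.467,.186,.106],[.467,.186,.128],[.467,.186,.152],[.467,.186,.068]])-[320,110]))
E
```

```text
t 16.05 pos [0.4668 0.1858 0.1322] F [ 0.4 -1.1  0.6] open 53.4 yaw 63.94
shift mm [-0.2  0.3 -0.3] turn deg [-0.01  0.01 -0.06] q [-0.03  0.6  -0.6   1.99  0.52  0.7   0.16]
[[277.79922664 362.16543423]
 [282.06747416 332.98154587]
 [286.86752647 300.19077343]
 [270.70744834 410.7094505 ]]
```

View pics/fin.png

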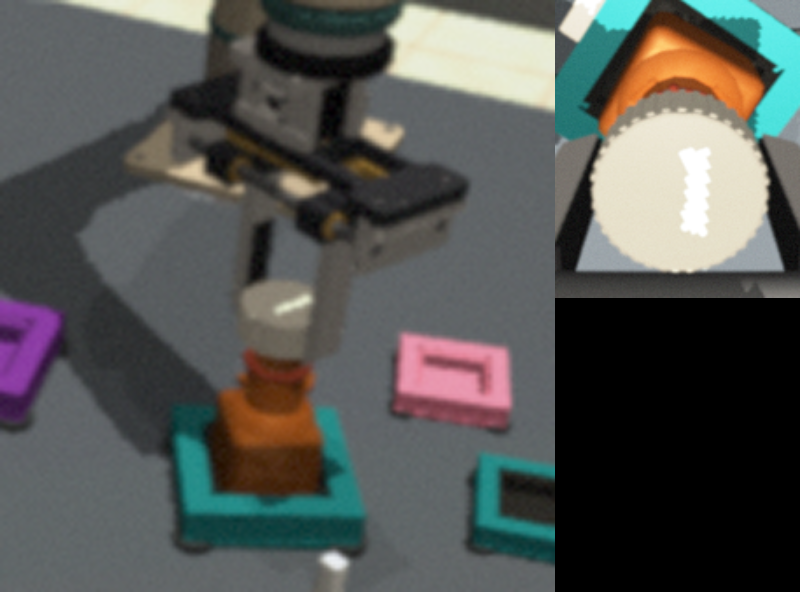

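The cap is off and held level. The jar is seated, with its red-brown ring at crop (278,365) against a predicted rim of (278,362). The cap's lower edge is about 22 mm above the rim. Hand in.

```bash
python3 -c "
from h import *
print(np.abs(ctrl.state()['dq']).max(), ctrl.finish_job())"
```

```text
the job is handed in; nothing more can be done
0.0011745557090137894 None
```

The job is handed in and, by my checks, it was done as asked; the interface reports no verdict. I carried the jar by its cap into the large teal brace, turned the cap about 83° anticlockwise and lifted it straight off.

**Seating:** The jar's weight came off the tool at TCP z 0.0925 m, and a light 7 N push moved it no further.

**Unscrewing:** The moment while turning was about 0.47 N m, matching the cap's stated torque. The lift then met no load.

**Last checks:**
- The last pictures show the jar seated in the brace, with its rim within 3 px (in the enlarged crop) of where a seated jar's should be.
- The cap is gripped at 53.4 mm under the 55 N setting and held level and still. Its lower edge is about 22 mm above the rim, a height worked out from the TCP.
- The job was handed in shortly after 16 s on the robot's clock, and I never moved near the bystanders. I did not measure them again at the end.

**Disagreement:** The top and wrist cameras differed by 2 to 3.5 mm in y on the jar and brace positions. I took the brace position relative to the jar from each camera, which agreed to about 1 mm, and the jar went into the socket without sideways force.

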